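# Let the waiting caps into the cap bin

### The arm

A 6-joint arm with a two-finger parallel gripper is mounted at the origin on the work surface. World frame = base frame: x ahead of the robot, y to its left, z up, the work surface at z = 0. Lengths are in mm, angles in rad, forces in N, time in s.
With the tool pointing down it reaches from about 350 to 875 mm from the base axis. Payload 4.2 kg.
Tool frame: the origin (TCP) lies at the very end of the fingers, on their centre line; the grasp point (between the pads) lies 19 mm behind it (bot.pinch_z is the distance from the TCP to the grasp point, in mm); z points along the fingers, x is the direction in which the jaws open and shut, and the axes are right-handed (so a half turn about z gives the same grasp; the last joint's range is limited). The gripper opens to 85 mm and grips with 20 to 120 N. Pads are 22 mm wide; open, the fingers measure 114 mm over their backs; the gripper's body (76 mm by 85 mm) begins 54 mm behind the grasp point. The pads swing forward as they close: fully open they stand 13 mm farther back than shut.
Start: joints at [1.379, 0.385, 0.008, 0, -1.194, -0.259], TCP at [272.27, 562.555, 231.312] pointing down, gripper open.
Joint ranges: [-3.14, 3.14], [-1.21, 2.06], [-1.07, 1.41], [-3.16, 2.05], [-2.99, -0.16], [-3.1, 3.1]. Speed limits (rad/s): [2.79, 2.79, 3.14, 3.14, 3.14, 3.14].

### API

Orientations are given as a rotation vector (axis times angle).
In Python, from station import bot gives the robot as it stands.
- The arm moves only by the tool apply_moves, never from a script. Its argument "rows" is a list of rows, each a list of 3 entries, a list of its own where there are three numbers: the shift along the world's x, y, z in mm, then the turn, a rotation vector about the world's x, y, z in rad, then the opening, from 0 (shut) to 1 (fully open). A call has 1 to 12 rows; each row shifts and turns the commanded pose from where the row before left it; what a row does not reach is not made up. A row lasts 1/12 s, in which the tool goes at most 41.7 mm and 7.16 degrees, less where a joint would pass 70% of its speed; a pose out of reach is approached as far as the arm can. A call is refused whole if a number of a shift passes 41.7 or a number of a turn 0.125, either way. A call with a gripper value outside its range is refused whole. The fingers move at their own pace and stop on an object; "newtons" is the grip in N (left out, the last holds). Time passes only in rows, so rows that do not move let the fingers close. It gives the time, the measured TCP pose, the force and the opening at its end, in the units of the state.
- bot.get_state(): the state, without advancing time (a new reading comes with each control period).
- bot.camera(name): name is "scene" or "top"; returns a dict with "color" (420x560x3 uint8, blue, green, red), "depth" (420x560 float32, mm along the optical axis (not along the pixel's ray), 0 where there is no reading), "fx", "fy", "cx", "cy" (pixels), "R" (3x3) and "t" (3): a world point X has camera coordinates R X + t. Camera axes: x right, y down, z forward; pixel columns grow to the right and rows downward; lengths in mm; the calibration is good to about 2 mm. A picture is of the moment at which its call begins.
- bot.hand_in(): hands the job in, once; it reports no verdict.
Trained networks look in the newest picture that a camera, given by its name, has taken for a name from the list of things; names that differ only in an ending like _2 or _b are one class to them, and where a whole thing is asked for, a point or a joint stands for the part that bears it (a point fixed in the world has none). Each returns a list of dicts, best first, with "p" (0 to 1); they miss things now and then, are a little off and sometimes report something else, mostly with a low value. They report only what shows in the picture. A call takes as long as a camera call.
- bot.masks_of(camera, label): "pixels" (420x560 bool, what is visible of it) and "position" ([column, row] in pixels, amid what is visible of it).
The state is a dict: "t": time; "qpos": joint angles; "joint_vel": joint speeds; "joint_torque": joint torques, N m; "position": TCP position; "ee_rot": TCP orientation; "contact_force": force on the tool from outside, world axes, zero at the start; "moment": the same for the moment, N m; "grip_width": finger opening in mm.
Only numpy, scipy, OpenCV 4.12 (cv2) and the standard library are available. Lean on these libraries where they do the work, as an engineer would, in place of code of your own. Each camera call takes 0.05 s, during which the arm holds its last target. There are 200 camera calls.

### The job

Two bottle caps are waiting in the chute of one of the two cap bins. Press that bin's lever with the fingertips all the way down so its lid opens fully and the caps roll in, then, keeping on the lever, ease it up until the lid is shut, without letting it slam, and leave it. Work by the lever alone: do not touch the caps or push the lids, keep the other bin shut, and leave the bottles and other things where they are.

Things in the scene. Friction and masses are not known exactly. Their poses are not given: they have to be found in the camera images.
- bin_a: steel cap bin, 170 (x) x 170 (y) x 134 mm high, fixed. Origin under its centre, on the table; +x points to its hinged back; in front (-x) the lever's pad stands out, 79 mm clear of the front wall. The lever, a 12 mm bar, runs along its -y side; on its +y side a 33 mm wide open chute slopes up to 215 mm from the middle, 200 mm high. This is the bin whose chute holds the two waiting caps.
- pad_a (a point): rubber press pad on the free end of bin_a's lever, 42 (x) x 38 (y) x 8 mm. This point: the centre of its top face; y as the bin's y. At rest its top is 127 mm above the table, in the bin's frame at x -185, y -110 mm; at the lever's stop about 53 mm above the table, nearly straight below. It swings about the lever's pivot, in the bin's frame at x 0, y -110, z 100 mm.
- lever_a (a joint): angle of bin_a's lever, rad: 0 = up, at rest (hood shut); 0.40 = pressed down to its stop. About 3 to 7 N down on the pad moves it.
- lid_a (a joint): angle of bin_a's hood about its hinge, rad: 0 shut, 0.96 fully open (lever at its stop). Rigidly linked to the lever, 2.4 rad of hood per rad of lever. The hood's weight and a light spring raise the lever again; if the lever is let go the hood drops and slams.
- hood_a (a point): hood (lid) of bin_a: hollow aluminium cover 174 x 150 x 45 mm, open below, on the bin's rim 136 mm above the table, flat top at 181 mm. This point: the centre of its top face; its hinge line lies at the far (+x) rim, 89 mm behind the bin's middle. Its front edge swings up as the lever is pressed; fully open it reaches about 0.31 m above the table.
- cap1: white plastic screw cap, 30 mm diameter x 20 mm, on edge at the bottom of bin_a's chute, leaning on the side of the hood, which holds it back. Origin at its centre, x along its axis. Once the hood is raised by about 0.3 rad it rolls under the hood into the bin by itself, within a second.
- cap2: the second such cap, right behind cap1 in the chute. Origin at its centre.
- bin_b: steel cap bin, 170 (x) x 170 (y) x 134 mm high, fixed. Origin under its centre, on the table; +x points to its hinged back; in front (-x) the lever's pad stands out, 79 mm clear of the front wall. The lever, a 12 mm bar, runs along its -y side; on its +y side a 33 mm wide open chute slopes up to 215 mm from the middle, 200 mm high. The same make as bin_a, but its chute is empty; to be left shut.
- pad_b (a point): rubber press pad on the free end of bin_b's lever, 42 (x) x 38 (y) x 8 mm. This point: the centre of its top face; y as the bin's y. At rest its top is 127 mm above the table, in the bin's frame at x -185, y -110 mm; at the lever's stop about 53 mm above the table, nearly straight below. It swings about the lever's pivot, in the bin's frame at x 0, y -110, z 100 mm.
- lid_b (a joint): angle of bin_b's hood about its hinge, rad: 0 shut, 0.96 fully open (lever at its stop). Rigidly linked to the lever, 2.4 rad of hood per rad of lever. The hood's weight and a light spring raise the lever again; if the lever is let go the hood drops and slams.
- hood_b (a point): hood (lid) of bin_b: hollow aluminium cover 174 x 150 x 45 mm, open below, on the bin's rim 136 mm above the table, flat top at 181 mm. This point: the centre of its top face; its hinge line lies at the far (+x) rim, 89 mm behind the bin's middle. Its front edge swings up as the lever is pressed; fully open it reaches about 0.31 m above the table.
- bottle1: full amber glass bottle, 72 mm diameter, 250 mm tall, upright, loose. Origin at the centre of its underside.
- bottle2: another full amber bottle of the same size. Origin at the centre of its underside.
- bottle3: empty green bottle of the same size. Origin at the centre of its underside.
- jar: glass jar with a metal lid, 66 mm diameter, 85 mm tall, standing in front between the two levers, loose. Origin at the centre of its underside.
- funnel: steel funnel standing mouth down, 90 mm wide, 90 mm tall, loose. Origin at the centre of its underside.
- spare_cap: white screw cap, 30 mm diameter x 20 mm, lying flat on the table. Not one of the waiting caps. Origin at the centre of its underside.
- spanner: steel spanner lying on the table, along its own x axis.

How it is judged (in metres and radians):
On the way:
1. the fingers press the lever down and the lid of the bin with the waiting caps stands fully open (value of joint lid_a above 0.85 rad and contact force between the fingers and lever_a above 0.5 N), for 0.3 s.
At the end, for the whole second after the job is handed in: both caps lie inside the bin (below its rim), its lid is shut again (within 0.04 rad), and the other bin's lid is shut (value of joint each of lid_a, lid_b below 0.04 rad and x of cap1 in the frame of bin_a between -0.085 and 0.085 m and y of cap1 in the frame of bin_a between -0.085 and 0.085 m and z of cap1 in the frame of bin_a between 0 and 0.1 m and x of cap2 in the frame of bin_a between -0.085 and 0.085 m and y of cap2 in the frame of bin_a between -0.085 and 0.085 m and z of cap2 in the frame of bin_a between 0 and 0.1 m); the robot touches nothing.
It fails at once if the lid slams: it closes faster than 3.5 rad/s (velocity of joint lid_a below -3.5 rad/s).
It fails at once if the other bin's lid is opened (more than 0.1 rad) (value of joint lid_b above 0.1 rad).
It fails at once if the robot touches a waiting cap, or one is lifted or carried above the chute (contact force between any of the fingers, the arm and cap1 above 0.5 N or contact force between any of the fingers, the arm and cap2 above 0.5 N or height (world z) of any of cap1, cap2 above 0.2 m).
It fails at once if the robot pushes a lid directly (more than 1 N) (contact force between any of the fingers, the arm and lid_a above 1 N or contact force between any of the fingers, the arm and lid_b above 1 N).
It fails at once if a bystander is moved (more than 20 mm) (distance of any of bottle1, bottle2, bottle3, jar, funnel, spare_cap, spanner from where it was at the start of the episode above 0.02 m).
It also fails if it takes over 48 s, if anything falls off the work surface, if the arm or the gripper's body presses on something with over 40 N, if the wrist force passes 120 N, or if a joint passes its speed limit or range.

## Working session

There is one attempt and no reset: what is moved stays moved. The work goes in short steps, Python scripts to look and compute and a tool call to move; the robot and the scene stay as the last step left them, time stands still between calls to the robot, and variables do not carry over. Pictures are saved under pics/ and viewed, about 8 in all and at most 12, crops included, and the job is handed in when it is done.

Besides the shell and the picture viewer there is one more tool, called after "Call:" as name(argument=value, ...), one argument or row to a line, values as JSON. apply_moves: Moves the arm, as the interface text tells. Its arguments: {"type":"object","properties":{"rows":{"type":"array"},"newtons":{"type":"number"}},"required":["rows"]}

```bash
mkdir -p pics; cat > h.py <<'E'
import numpy as np, cv2
from station import bot
def pts(c,m=None):
    d=c["depth"]; v,u=np.indices(d.shape); ok=d>0
    if m is not None: ok&=m
    z=d[ok]; P=np.stack([(u[ok]-c["cx"])*z/c["fx"],(v[ok]-c["cy"])*z/c["fy"],z],1)
    return (P-c["t"])@c["R"], u[ok], v[ok]
E
python3 - <<'E'
from h import *
for n in ("scene","top"):
    c=bot.camera(n); cv2.imwrite(f"pics/{n}0.png",c["color"])
    print(n,"cam at",-c["R"].T@c["t"])
    for l in ("pad_a","bin_a","hood_a","cap1","jar","bottle1","bottle3","funnel"):
        for r in bot.masks_of(n,l)[:4]:
            P,_,_=pts(c,r["pixels"])
            if len(P): print(l,round(r["p"],2),np.round(r["position"]),len(P),"med",np.median(P,0).round(),"lo",np.percentile(P,3,0).round(),"hi",np.percentile(P,97,0).round())
s=bot.get_state(); print(s["t"],s["position"],s["ee_rot"])
E
```

```text
scene cam at [1028.98534779 -619.34311774 1251.07897298]
pad_a 0.79 [194. 283.] 694 med [ 526. -356.  111.] lo [ 441. -384.   -2.] hi [ 677. -325.  129.]
pad_a 0.73 [338. 161.] 5338 med [615. 161. 163.] lo [471.  90.  15.] hi [700. 390. 183.]
pad_a 0.69 [296. 171.] 390 med [528.  95. 109.] lo [424.  68.  80.] hi [672. 126. 129.]
bin_a 0.85 [337. 159.] 5369 med [615. 162. 163.] lo [464.  91.  12.] hi [700. 389. 183.]
bin_a 0.82 [254. 270.] 7642 med [ 635. -256.  175.] lo [ 486. -361.    4.] hi [726. -56. 183.]
bin_a 0.71 [183. 348.] 1479 med [ 635. -506.  159.] lo [ 603. -534.    9.] hi [ 653. -472.  250.]
bin_a 0.2 [152. 318.] 396 med [ 458. -472.    6.] lo [ 413. -551.    1.] hi [ 500. -401.   11.]
hood_a 0.95 [340. 149.] 2959 med [619. 192. 179.] lo [532. 127. 143.] hi [694. 286. 183.]
hood_a 0.66 [253. 261.] 4463 med [ 644. -251.  179.] lo [ 554. -328.  143.] hi [ 719. -164.  184.]
hood_a 0.47 [338. 159.] 5314 med [617. 161. 164.] lo [479.  91.  15.] hi [700. 388. 183.]
cap1 0.65 [233. 200.] 547 med [420. -79.  66.] lo [386. -99.   8.] hi [438. -48.  87.]
cap1 0.46 [345. 113.] 61 
[... 1905 characters left out ...]
med [751.  42. 162.] lo [731.  11.  21.] hi [782.  75. 250.]
bottle1 0.57 [131. 275.] 729 med [377. 489. 160.] lo [346. 471.   5.] hi [409. 521. 251.]
bottle3 0.9 [433. 197.] 690 med [ 603. -483.  162.] lo [ 577. -513.   18.] hi [ 637. -464.  250.]
bottle3 0.87 [266. 154.] 583 med [751.  42. 162.] lo [731.  11.  21.] hi [782.  75. 250.]
bottle3 0.57 [131. 275.] 729 med [377. 489. 160.] lo [346. 471.   5.] hi [409. 521. 251.]
funnel 0.89 [180. 269.] 494 med [384. 356.  26.] lo [348. 324.   8.] hi [422. 397.  88.]
funnel 0.4 [267. 155.] 545 med [751.  40. 164.] lo [731.  11.  33.] hi [783.  72. 250.]
0.9 [272.27379274 562.54252921 231.32066042] [-1.66878129e+00  2.66170130e+00 -2.17121245e-05]
```

View pics/scene0.png

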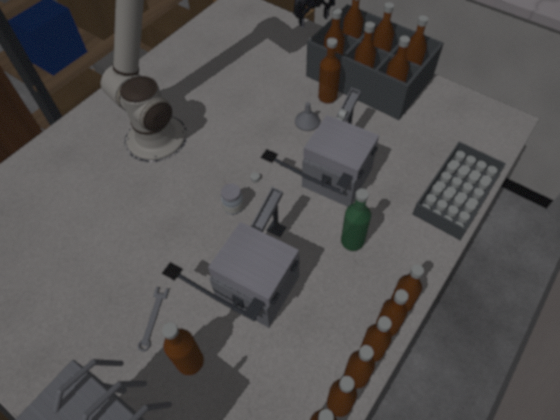

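View pics/top0.png

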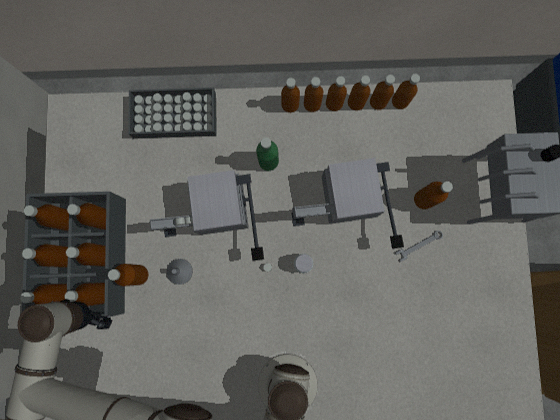

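Scene: bin at left (top px 217,200) seems to hold white caps in its chute at about (180,221), the right bin's chute (310,211) seems empty. Pads are at top px (257,254) and (397,242). I'll zoom to confirm and measure the pad.

```bash
python3 - <<'E'
from h import *
ims=[]
for n,a,b in (("top",(140,160,280,280),(280,140,420,260)),("scene",(240,80,400,220),(150,160,310,300))):
    c=bot.camera(n)
    for (x0,y0,x1,y1) in (a,b):
        im=cv2.resize(c["color"][y0:y1,x0:x1],(400,300),interpolation=cv2.INTER_CUBIC); ims.append(np.clip(im*1.6,0,255).astype(np.uint8))
    P,u,v=pts(c); col=c["color"][v,u].max(1)
    # pad of left bin: dark & height ~127
    for nm,(cx,cy) in (("A",(435,93)),("B",(465,-365))):
        m=(abs(P[:,0]-cx)<45)&(abs(P[:,1]-cy)<45)&(P[:,2]>110)&(P[:,2]<140)
        d=m&(col<45); print(n,nm,m.sum(),d.sum(),P[d].mean(0).round(1),np.percentile(P[d],5,0).round(),np.percentile(P[d],95,0).round())
    # hood tops
    for nm,cx,cy in (("A",606,200),("B",640,-245)):
        m=(abs(P[:,0]-cx)<120)&(abs(P[:,1]-cy)<120)&(abs(P[:,2]-181)<6)
        r=cv2.minAreaRect(P[m][:,:2].astype(np.float32)); print(n,nm,"hood",r)
    for l in("pad_a",): 
        for r in bot.masks_of(n,l)[:3]:
            pass
    # spare cap/jar : low things between
    m=(P[:,0]>330)&(P[:,0]<480)&(P[:,1]>-130)&(P[:,1]<180)&(P[:,2]>12)&(P[:,2]<100)
    k=np.round(P[m]/20)*20; uq,ct=np.unique(k,axis=0,return_counts=True); print([(list(map(int,q)),int(t)) for q,t in zip(uq,ct) if t>12])
g=np.vstack([np.hstack(ims[:2]),np.hstack(ims[2:])]); cv2.imwrite("pics/z.png",g)
E
```

```text
top A 181 142 [436.4  84.8 125.6] [417.  68. 120.] [458. 101. 130.]
top B 191 146 [ 463.2 -366.2  125.2] [ 445. -383.  118.] [ 490. -350.  131.]
top A hood ((601.7893676757812, 232.7204132080078), (175.83982849121094, 187.3455047607422), 6.394519805908203)
top B hood ((629.5595703125, -236.842529296875), (174.85955810546875, 150.86505126953125), 6.916313171386719)
[([380, -80, 80], 29), ([380, -60, 80], 27), ([380, 60, 20], 23), ([400, -80, 80], 35), ([400, -60, 80], 38), ([400, -40, 80], 21), ([400, 60, 20], 22), ([420, -80, 80], 23), ([420, -60, 80], 27)]
scene A 179 105 [439.6  82.5 125.8] [423.  68. 122.] [456.  97. 130.]
scene B 275 171 [ 464.8 -368.3  125.8] [ 448. -383.  122.] [ 482. -353.  130.]
scene A hood ((607.7969360351562, 229.3556671142578), (175.15240478515625, 187.91041564941406), 6.487429141998291)
scene B hood ((635.1741333007812, -236.63656616210938), (176.87490844726562, 153.48843383789062), 6.851964473724365)
[([380, -80, 80], 16), ([380, -60, 80], 23), ([400, -100, 60], 23), ([400, -100, 80], 13), ([400, -80, 80], 38), ([400, -60, 80], 34), ([400, -40, 80], 19), ([400, 40, 20], 14), ([400, 60, 20], 29), ([420, -100, 20], 21), ([420, -100, 40], 24), ([420, -100, 60], 24), ([420, -80, 60], 18), ([420, -80, 80], 47), ([420, -60, 80], 41), ([440, -80, 20], 20), ([440, -80, 40], 21), ([440, -80, 60], 20), ([440, -60, 40], 19), ([440, -60, 60], 19), ([440, -60, 80], 13)]
```

View pics/z.png

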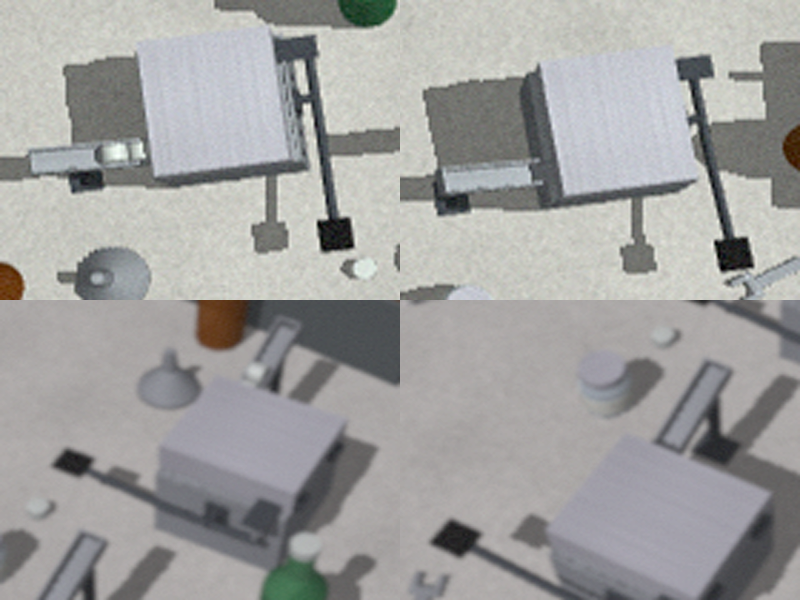

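The caps are visible only in the left bin's chute, so that one is bin_a. Its pad is at about (438, 83.5, 126), with the bin yawed about 6.5°. This matches the expected 127 mm height and puts the bin's centre near (609, 214), which agrees with the hood. I'll lift, clear the bottle and approach.

Call:
apply_moves(
  rows=[
    [[0, -10, 35], [0, 0, 0], 0],
    [[0, -10, 35], [0, 0, 0], 0],
    [[0, -10, 35], [0, 0, 0], 0],
    [[12, -38, 0], [0, 0, 0.06], 0],
    [[12, -38, 0], [0, 0, 0.06], 0],
    [[12, -38, 0], [0, 0, 0.06], 0],
    [[12, -38, 0], [0, 0, 0.06], 0],
    [[12, -38, 0], [0, 0, 0.06], 0],
    [[12, -38, 0], [0, 0, 0.06], 0],
    [[12, -38, 0], [0, 0, 0.06], 0],
    [[12, -38, 0], [0, 0, 0.06], 0],
    [[12, -38, 0], [0, 0, 0.06], 0],
  ],
)

```text
t: 2.1
position: [380.2, 188.6, 336.8]
ee_rot: [-2.321, 2.115, -0.0]
contact_force: [1.2, 0.5, 0.8]
grip_width: -0.3
```

Call:
apply_moves(
  rows=[
    [[19, -35, 0], [0, 0, 0], 0],
    [[19, -35, 0], [0, 0, 0], 0],
    [[20, -35, 0], [0, 0, 0], 0],
    [[0, 0, -35], [0, 0, 0], 0],
    [[0, 0, -35], [0, 0, 0], 0],
    [[0, 0, -35], [0, 0, 0], 0],
    [[0, 0, -35], [0, 0, 0], 0],
    [[0, 0, -30], [0, 0, 0], 0],
    [[0, 0, 0], [0, 0, 0], 0],
  ],
)

```text
t: 2.85
position: [434.3, 83.6, 161.1]
ee_rot: [2.308, -2.114, -0.008]
contact_force: [-1.0, -1.4, -0.3]
grip_width: 0.2
```

```bash
python3 - <<'E'
from h import *
ims=[]
for n,(x0,y0,x1,y1) in (("top",(200,190,320,280)),("scene",(200,90,360,210))):
    c=bot.camera(n); ims.append(np.clip(cv2.resize(c["color"][y0:y1,x0:x1],(400,300),interpolation=cv2.INTER_CUBIC)*1.5,0,255).astype(np.uint8))
cv2.imwrite("pics/a.png",np.hstack(ims)); s=bot.get_state(); print(s["t"],s["position"],s["contact_force"])
E
```

```text
2.95 [438.58187214  85.4486278  166.67626012] [0.75136948 0.21249645 1.61693243]
```

View pics/a.png

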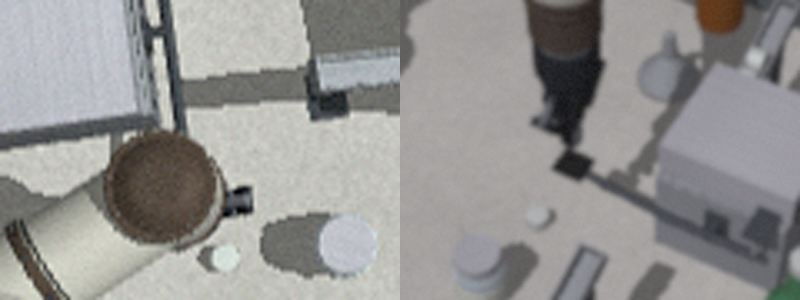

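The fingertip (scene crop 572,140) hangs right above the pad (573,163). Now I'll lower to touch and start pressing.

Call:
apply_moves(
  rows=[
    [[0, -1, -15], [0, 0, 0], 0],
    [[0, 0, -12], [0, 0, 0], 0],
    [[0, 0, -6], [0, 0, 0], 0],
    [[0, 0, -5], [0, 0, 0], 0],
    [[0, 0, -4], [0, 0, 0], 0],
    [[0, 0, -4], [0, 0, 0], 0],
    [[0, 0, -3], [0, 0, 0], 0],
    [[0, 0, 0], [0, 0, 0], 0],
  ],
)

```text
t: 3.62
position: [438.5, 84.9, 117.5]
ee_rot: [-2.318, 2.119, -0.0]
contact_force: [-2.3, 1.7, 4.2]
grip_width: 0.2
```

Call:
apply_moves(
  rows=[
    [[0, 0, -5], [0, 0, 0], 0],
    [[0, 0, -5], [0, 0, 0], 0],
    [[0, 0, -5], [0, 0, 0], 0],
    [[0, 0, -5], [0, 0, 0], 0],
    [[0, 0, -5], [0, 0, 0], 0],
    [[0, 0, -5], [0, 0, 0], 0],
    [[0, 0, -5], [0, 0, 0], 0],
    [[0, 0, -5], [0, 0, 0], 0],
    [[0, 0, -4], [0, 0, 0], 0],
    [[0, 0, 0], [0, 0, 0], 0],
  ],
)

```text
t: 4.45
position: [438.6, 84.5, 72.6]
ee_rot: [2.318, -2.12, 0.0]
contact_force: [0.7, 0.6, 3.4]
grip_width: -0.1
```

```bash
python3 - <<'E'
from h import *
c=bot.camera("scene"); cv2.imwrite("pics/b.png",np.clip(cv2.resize(c["color"][60:240,220:440],(733,600),interpolation=cv2.INTER_CUBIC)*1.5,0,255).astype(np.uint8))
s=bot.get_state(); print(s["t"],s["position"],s["contact_force"])
E
```

```text
4.5 [438.59677879  84.53485279  72.9658712 ] [0.59847167 0.76638866 2.42224913]
```

View pics/b.png

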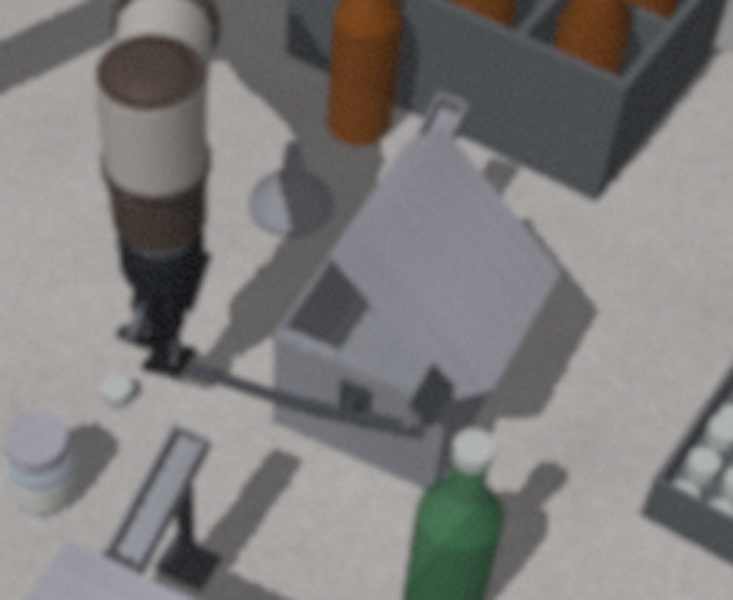

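The hood is swinging up well, with the fingertips on the pad (crop 170,358). Next I'll press on to the stop, expected at about 55 mm, watching for the force to rise.

Call:
apply_moves(
  rows=[
    [[0, 0, -4], [0, 0, 0], 0],
    [[0, 0, -4], [0, 0, 0], 0],
    [[0, 0, -3], [0, 0, 0], 0],
    [[0, 0, -3], [0, 0, 0], 0],
    [[0, 0, -2], [0, 0, 0], 0],
    [[0, 0, 0], [0, 0, 0], 0],
    [[0, 0, 0], [0, 0, 0], 0],
  ],
)

```text
t: 5.08
position: [437.7, 84.3, 57.0]
ee_rot: [2.317, -2.12, -0.001]
contact_force: [0.8, -0.7, 2.2]
grip_width: 0.1
```

Call:
apply_moves(
  rows=[
    [[0, 0, -1.5], [0, 0, 0], 0],
    [[0, 0, -1.5], [0, 0, 0], 0],
    [[0, 0, 0], [0, 0, 0], 0],
    [[0, 0, 0], [0, 0, 0], 0],
  ],
)

```text
t: 5.42
position: [438.3, 84.4, 54.9]
ee_rot: [2.319, -2.12, 0.0]
contact_force: [-1.2, -1.2, 9.3]
grip_width: 0.2
```

Call:
apply_moves(
  rows=[
    [[0, 0, -1], [0, 0, 0], 0],
    [[0, 0, 0], [0, 0, 0], 0],
    [[0, 0, 0], [0, 0, 0], 0],
    [[0, 0, 0], [0, 0, 0], 0],
    [[0, 0, 0], [0, 0, 0], 0],
    [[0, 0, 0], [0, 0, 0], 0],
    [[0, 0, 0], [0, 0, 0], 0],
    [[0, 0, 0], [0, 0, 0], 0],
    [[0, 0, 0], [0, 0, 0], 0],
    [[0, 0, 0], [0, 0, 0], 0],
    [[0, 0, 0], [0, 0, 0], 0],
    [[0, 0, 0], [0, 0, 0], 0],
  ],
)

```text
t: 6.42
position: [438.3, 84.5, 54.6]
ee_rot: [-2.319, 2.119, -0.001]
contact_force: [-3.9, 0.8, 14.6]
grip_width: 0.1
```

```bash
python3 - <<'E'
from h import *
ims=[]
for n,(x0,y0,x1,y1) in (("top",(140,160,280,265)),("scene",(260,70,420,190))):
    c=bot.camera(n); ims.append(np.clip(cv2.resize(c["color"][y0:y1,x0:x1],(400,300),interpolation=cv2.INTER_CUBIC)*1.6,0,255).astype(np.uint8))
    P,u,v=pts(c); B=(P-[608,212,0]); a=np.radians(6.5); X=B[:,0]*np.cos(a)+B[:,1]*np.sin(a); Y=-B[:,0]*np.sin(a)+B[:,1]*np.cos(a)
    m=(abs(X)<110)&(abs(Y)<70)&(P[:,2]>185); k=np.polyfit(X[m],P[m][:,2],1); print(n,"hood angle",np.arctan(-k[0]),"zmax",np.percentile(P[m][:,2],99))
    print([(round(r["p"],2),np.round(r["position"])) for r in bot.masks_of(n,"cap1")])
cv2.imwrite("pics/c.png",np.hstack(ims)); s=bot.get_state(); print(s["t"],s["position"],s["contact_force"])
E
```

```text
top hood angle 0.7204083120112543 zmax 306.69103235483885
[(0.59, array([210., 200.])), (0.54, array([355., 188.])), (0.43, array([234., 221.])), (0.39, array([128., 273.]))]
scene hood angle 0.7983981928368509 zmax 304.7679465783809
[]
6.6167 [438.33979473  84.4420535   54.63191993] [-3.62328773  0.16172706 13.63372522]
```

View pics/c.png

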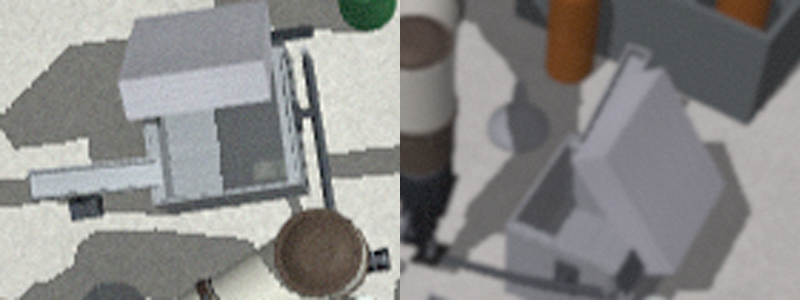

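The top view shows an empty chute and a cap in the bin (crop 265,168). The hood edge is at 305 mm, which computes to 0.96 rad, and the force rose at the stop, so the lid is fully open. Now I'll ease it up.

Call:
apply_moves(
  rows=[
    [[0, 0, 2], [0, 0, 0], 0],
    [[0, 0, 3], [0, 0, 0], 0],
    [[0, 0, 4], [0, 0, 0], 0],
    [[0, 0, 4], [0, 0, 0], 0],
    [[0, 0, 4], [0, 0, 0], 0],
    [[0, 0, 4], [0, 0, 0], 0],
    [[0, 0, 4], [0, 0, 0], 0],
    [[0, 0, 4], [0, 0, 0], 0],
    [[0, 0, 4], [0, 0, 0], 0],
    [[0, 0, 4], [0, 0, 0], 0],
    [[0, 0, 3], [0, 0, 0], 0],
    [[0, 0, 0], [0, 0, 0], 0],
  ],
)

```text
t: 7.62
position: [438.5, 84.6, 94.1]
ee_rot: [-2.318, 2.119, -0.001]
contact_force: [-3.2, -1.0, 3.5]
grip_width: 0.4
```

Call:
apply_moves(
  rows=[
    [[0, 0, 3], [0, 0, 0], 0],
    [[0, 0, 3], [0, 0, 0], 0],
    [[0, 0, 3], [0, 0, 0], 0],
    [[0, 0, 3], [0, 0, 0], 0],
    [[0, 0, 3], [0, 0, 0], 0],
    [[0, 0, 3], [0, 0, 0], 0],
    [[0, 0, 3], [0, 0, 0], 0],
    [[0, 0, 3], [0, 0, 0], 0],
    [[0, 0, 2], [0, 0, 0], 0],
    [[0, 0, 2], [0, 0, 0], 0],
    [[0, 0, 2], [0, 0, 0], 0],
    [[0, 0, 0], [0, 0, 0], 0],
  ],
)

```text
t: 8.62
position: [439.6, 85.2, 124.2]
ee_rot: [-2.317, 2.118, -0.002]
contact_force: [1.1, -1.7, 3.8]
grip_width: -0.2
```

Call:
apply_moves(
  rows=[
    [[0, 0, 1], [0, 0, 0], 0],
    [[0, 0, 1], [0, 0, 0], 0],
    [[0, 0, 1], [0, 0, 0], 0],
    [[0, 0, 1], [0, 0, 0], 0],
    [[0, 0, 1], [0, 0, 0], 0],
    [[0, 0, 1], [0, 0, 0], 0],
    [[0, 0, 2], [0, 0, 0], 0],
    [[0, 0, 4], [0, 0, 0], 0],
    [[0, 0, 10], [0, 0, 0], 0],
    [[0, 0, 20], [0, 0, 0], 0],
    [[0, 0, 30], [0, 0, 0], 0],
    [[0, 0, 30], [0, 0, 0], 0],
  ],
)

```text
t: 9.62
position: [437.3, 84.0, 225.9]
ee_rot: [2.316, -2.118, -0.002]
contact_force: [0.7, -0.1, 0.7]
grip_width: 0.2
```

Call:
apply_moves(
  rows=[
    [[-25, 0, 25], [0, 0, 0], 0],
    [[-35, 0, 15], [0, 0, 0], 0],
    [[-20, 0, 0], [0, 0, 0], 0],
    [[0, 0, 0], [0, 0, 0], 0],
  ],
)

```text
t: 9.95
position: [355.2, 83.9, 266.5]
ee_rot: [-2.318, 2.117, 0.001]
contact_force: [-0.2, 0.4, -0.6]
grip_width: 0.1
```

```bash
python3 - <<'E'
from h import *
ims=[]
for n,(x0,y0,x1,y1) in (("top",(140,160,280,265)),("scene",(220,70,380,190))):
    c=bot.camera(n); ims.append(np.clip(cv2.resize(c["color"][y0:y1,x0:x1],(400,300),interpolation=cv2.INTER_CUBIC)*1.6,0,255).astype(np.uint8))
    P,u,v=pts(c); B=(P-[608,212,0]); a=np.radians(6.5); X=B[:,0]*np.cos(a)+B[:,1]*np.sin(a); Y=-B[:,0]*np.sin(a)+B[:,1]*np.cos(a)
    m=(abs(X)<70)&(abs(Y)<60)&(P[:,2]>160)&(P[:,2]<230); k=np.polyfit(X[m],P[m][:,2],1); print(n,"hood slope",-k[0],"z",np.median(P[m][:,2]))
    for nm,q in (("jar",(405,-70)),("spare",(392,55)),("funnel",(388,355))):
        m=(np.hypot(P[:,0]-q[0],P[:,1]-q[1])<70)&(P[:,2]>12)&(P[:,2]<95); print(nm,np.median(P[m],0).round())
cv2.imwrite("pics/d.png",np.hstack(ims)); s=bot.get_state(); print(s["t"],s["position"],s["contact_force"])
E
```

```text
top hood slope 0.002115292486685638 z 179.79517576984236
jar [398. -64.  83.]
spare [391.  57.  19.]
funnel [386. 356.  28.]
scene hood slope -0.00039513605533566507 z 179.58125714480252
jar [418. -77.  74.]
spare [399.  54.  18.]
funnel [400. 350.  29.]
10.05 [357.69978248  84.49255399 265.84048534] [-0.5535181  -0.10576246  0.7204209 ]
```

View pics/d.png

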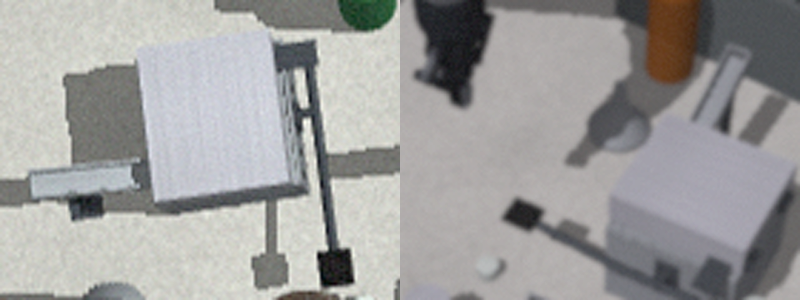

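The lid is shut (hood flat at 180 mm), the chute is empty, the lever is back at rest and the gripper is clear. Handing in.

```bash
python3 -c "
from station import bot
print(bot.hand_in())"
```

```text
the job is handed in; nothing more can be done
None
```

I pressed bin_a's lever (the bin at y of about +210 mm) to its stop with closed fingertips. I held it there for over a second so the caps could roll in, then eased it up slowly, lifted clear and handed in at about 10 s.

**Lid open:** at the stop the hood's edge stood at about 305 mm, which works out to about 0.96 rad, and the force rose to about 14 N. A direct fit of the hood's slope gave only 0.72 to 0.80 rad. I put that down to the hood's front wall being included in the fit.

**Lid shut:** the hood is level again, with a slope of 0.002 or less and its top at 180 mm. On the way up I stayed on the pad to about 124 mm, within 3 mm of its rest height.

**Caps:** the chute is empty. I saw one cap in the open bin. The second I only infer from the empty chute, as it was not visible.

**Other things:** the jar, spare cap and funnel measured where they were, and the tool force was about zero at the end. I did not re-measure bin_b, the bottles or the spanner, but the arm never went near bin_b or the spanner, and it passed bottle height only well above the bottles.

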